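Refit the blower's intake filter cassette

ROBOT

A 6-joint arm with a two-finger parallel gripper is mounted at the origin on a cart in front of the work surface, level with it; the furniture and walls round the work are solid. World frame = base frame: x ahead of the robot, y to its left, z up, the work surface at z = 0. Lengths are in mm, angles in degrees, forces in N, time in s.
With the tool pointing down it reaches from about 350 to 850 mm from the base axis. Payload 8.1 kg.
Tool frame: the origin (TCP) lies between the finger pads; the fingertips stand 17 mm ahead of it and the grasp point (between the pads) lies 2 mm behind it; z points along the fingers, y is the line along which they close (so a half turn about z gives the same grasp; the last joint's range is limited). The gripper opens to 85 mm and grips with 20 to 120 N. Pads are 22 mm wide; open, the fingers measure 114 mm over their backs; the gripper's body (76 mm by 85 mm) begins 54 mm behind the grasp point. The pads swing forward as they close: fully open they stand 13 mm farther back than shut.
Start: joints at [72.112, 7.471, 85.268, -0, 87.261, -4.893], TCP at [134.894, 584.644, 248.292] pointing down, gripper open.
Joint ranges: [-169.43, 169.43], [-51.17, 129.36], [1.28, 143.12], [-76.62, 256.62], [0, 156.53], [-152.29, 152.29]. Speed limits (degrees/s): [136.94, 136.94, 159.86, 180, 180, 180].

INTERFACE

Orientations are given as [roll, pitch, yaw] about the fixed x, y, z axes, in that order (R = Rz(yaw) Ry(pitch) Rx(roll)).
In Python, from bench import sense, snapshot, hand_in, trace, place_of gives the robot as it stands.
- The arm moves only by the shell command python3 -m handwheel 'ROWS' [FORCE]. ROWS is JSON, a list of rows, each a list of 7 numbers: the opening, from -1 (shut) to 1 (fully open), then the shift along the tool's x, y, z in cm, then the turn, a rotation vector about the tool's x, y, z in rad. A call has 1 to 12 rows; each row shifts and turns the commanded pose from where the row before left it, along the tool's axes as they then stand; what a row does not reach is not made up. A row lasts 1/12 s, in which the tool goes at most 41.7 mm and 7.16 degrees, less where a joint would pass 70% of its speed; a pose out of reach is approached as far as the arm can. A call with a gripper value outside its range is refused whole. The fingers move at their own pace and stop on an object; FORCE is the grip in N (left out, the last holds). Time passes only in rows, so rows that do not move let the fingers close. It gives the time, the measured TCP pose, the force, the opening and the grip force at its end, in the units of the state.
- sense(): the state, without advancing time (a new reading comes with each control period).
- snapshot(name): name is "side" or "top"; returns a dict with "image" (384x512x3 uint8, red, green, blue), "intrinsics" (3x3 intrinsics, pixels), "R" (3x3) and "t" (3): a world point X has camera coordinates R X + t. Camera axes: x right, y down, z forward; pixel columns grow to the right and rows downward; lengths in mm; the calibration is good to about 2 mm. A picture is of the moment at which its call begins. There is no depth.
- hand_in(): hands the job in; it is judged then, once.
Trained networks look in a picture, given as the dict that the camera call returned (one of the last four; its "shot" number tells which), for a name from the list of things; names that differ only in an ending like _2 or _b are one class to them, and where a whole thing is asked for, a point or a joint stands for the part that bears it (a point fixed in the world has none). Each returns a list of dicts, best first, with "conf" (0 to 1); they miss things now and then, are a little off and sometimes report something else, mostly with a low value. They report only what shows in the picture. A call takes as long as a camera call. They do not tell look-alikes from the thing itself.
- trace(picture, query): "pixels" (384x512 bool, what is visible of it).
- place_of(picture, query): "location" ([x, y, z] in mm, in world coordinates, good to about 4 mm: a listed point, or the origin of a listed thing).
The state is a dict: "time": time; "joint_pos": joint angles; "qd": joint speeds; "joint_efforts": joint torques, N m; "tool_pos": TCP position; "tcp_rot": TCP orientation; "ft_force": force on the tool from outside, world axes, zero at the start; "wrist_torque": the same for the moment, N m; "finger_gap": finger opening in mm; "grip_force": force on a finger pad.
Only numpy, scipy, OpenCV 4.12 (cv2) and the standard library are available. Lean on these libraries where they do the work, as an engineer would, in place of code of your own. Each camera call takes 0.05 s, during which the arm holds its last target. There are 200 camera calls.

TASK

Refit the filter cassette of the air-cushion blower: hook its tongue under the lip of the grey intake housing while the cassette is tipped, swing it down until it lies flush in the housing, then slide the latch fully home over its free edge and let go. Leave the tape measure, wheel, pin box and push stick where they are.

Things in the scene. Friction and masses are not known exactly. Their poses are not given: they have to be found in the camera images.
- filter_box: Intake housing: low open-topped grey steel box fixed to the table, 158 x 120 mm, 40 high. Origin: underside near its middle; x points to its lip end (away from the robot, within 0.35 rad of base x), z up. In its frame the cavity is x -74..72, y -54..54 mm, walls 6, floor z 4. A bracket 36 x 54 outside the -x wall (x -80..-116) carries the latch; a hose stub 32 wide sticks out 21 past the +x wall.
- lip_edge (a point): Middle of the lower edge of the housing's fixed lip: housing x 58, y 0, z 35 mm; axes of the housing. The lip is a bare steel strip 5 mm thick (z 35..40) and overhangs the cavity from its +x wall (x 72) back to x 58, over the full width.
- seat (a point): Point at seat height, housing x -1, y 0, z 26 mm; axes of the housing. Cassette rests on ledges at z 26: along both sides (10 mm wide, x -74..45) and along the -x wall; none at x 45..72, so a tipped tongue can dip there. Seated, the cassette's origin is at housing x -4..2, y -4..4, z 26, its x along the housing's, its top level with the rim (z 40). It cannot go in flat; tipped 10 to 25 degrees, tongue down, it can.
- cassette: Loose filter cassette, 0.15 to 0.31 kg: off-white plastic slab with grey louvres and a grip rib on top. Origin: centre of underside; x points to its tongue, z up. Slab x -70..54, y -50..50, z 0..14 mm; tongue x 54..70, y -44..44, z 0..6 mm. Starts flat on the table, rib up, tongue away from the robot, turned up to 0.6 rad from base x. Lies left of the upright red-handled clamp when the housing is right of it, or vice versa.
- rib_top (a point): Middle of the top of the cassette's grip rib: cassette x 0, y 0, z 50 mm. The rib is x -6..6, y -30..30, z 14..50 mm; pinch it across its 12 mm thickness (along x).
- tongue_tip (a point): Middle of the cassette tongue's end face: cassette x 70, y 0, z 3 mm; axes of the cassette.
- front_edge (a point): Middle of the top edge of the cassette's free end, opposite the tongue: cassette x -70, y 0, z 14 mm.
- latch (a joint): Slide of the steel latch on the housing's -x bracket, m: 0 = back (open), 0.022 = fully home, forward along housing +x over the cassette's free edge. Starts at 0 to 0.004, stays where left, friction 1.5 N. Its plate (34 x 40 x 5 mm, housing z 42..47) passes 2 mm above a seated cassette and is blocked by one not down; at 0 its nose is at housing x -78, clear of the cavity.
- latch_fin (a point): Centre of the upright fin on the latch plate, to push or pinch: 12 mm (x) by 30 mm (y), housing z 47..73 mm; this point is at housing x -103 mm plus the joint's value, y 0, z 60; axes of the housing.
- the_tape: Bystander: tape measure standing on the table, 36 x 75 x 60 mm; origin under its centre.
- the_wheel: Bystander: black spare wheel lying flat, 45 mm across, 24 mm high; origin under its centre.
- the_pin_box: Bystander: small flat box of pins, 30 x 64 x 18 mm; origin under its centre.
- the_push_stick: Bystander: wooden push stick lying flat, 42 x 232 x 12 mm, long along its y; origin under its centre.
Not all that is in view belongs to the job. There is more than one size of the cassette; the job needs the largest.

How it is judged (in metres and radians):
On the way, in this order (a step that is already met when the one before it is completed fails the run):
1. the tongue is under the lip while the cassette is still tipped (more than 0.07 rad) (x of tongue_tip in the frame of lip_edge above 0.003 m and z of tongue_tip in the frame of lip_edge below 0 m and z of tongue_tip in the frame of filter_box above 0 m and x of tongue_tip in the frame of filter_box below 0.08 m and y of tongue_tip in the frame of filter_box between -0.02 and 0.02 m and angle between cassette's own z axis and vertical above 0.07 rad), for 0.05 s.
2. the cassette lies flush in the housing, tongue under the lip, the latch still open (x of tongue_tip in the frame of filter_box above 0.062 m and z of tongue_tip in the frame of filter_box below 0.033 m and z of front_edge in the frame of filter_box between 0.036 and 0.043 m and angle between cassette's own z axis and vertical below 0.035 rad and value of joint latch below 0.012 m), for 0.1 s.
At the end, for the whole second after the job is handed in: The cassette lies at rest in the housing with its tongue at least 4 mm under the lip, level within 0.035 rad and its free edge within about 3 mm of the rim's height; the latch is at least 17.5 mm of its 22 mm forward, over the free edge (x of tongue_tip in the frame of filter_box above 0.062 m and z of tongue_tip in the frame of filter_box below 0.033 m and z of front_edge in the frame of filter_box between 0.036 and 0.043 m and angle between cassette's own z axis and vertical below 0.035 rad and value of joint latch above 0.0175 m and linear speed of cassette below 0.02 m/s and velocity of joint latch below 0.02 m/s); the robot touches nothing.
It fails at once if the tape measure is moved more than 30 mm (distance of the_tape from where it was at the start of the episode above 0.03 m).
It fails at once if the spare wheel is moved more than 30 mm (distance of the_wheel from where it was at the start of the episode above 0.03 m).
It fails at once if the pin box is moved more than 30 mm (distance of the_pin_box from where it was at the start of the episode above 0.03 m).
It fails at once if the push stick is moved more than 30 mm (distance of the_push_stick from where it was at the start of the episode above 0.03 m).
It also fails if it takes over 54 s, if anything falls off the work surface, if the arm or the gripper's body presses on something with over 40 N, if the wrist force passes 120 N, or if a joint passes its speed limit or range.

## Working session

There is one attempt and no reset: what is moved stays moved. The work goes in short steps, Python scripts to look and compute and a shell command to move; the robot and the scene stay as the last step left them, time stands still between calls to the robot, and variables do not carry over. Pictures are saved under pics/ and viewed, at most 10 in all, crops included, and the job is handed in when it is done.

```bash
ls; mkdir -p pics; cat > h.py <<'E'
import numpy as np, cv2
from bench import sense, snapshot, trace, place_of
def save(p,name,crop=None,s=1):
    im=p["image"][:,:,::-1]
    if crop: a,b,c,d=crop; im=im[b:d,a:c]
    cv2.imwrite("pics/"+name,cv2.resize(im,None,fx=s,fy=s,interpolation=cv2.INTER_CUBIC))
def proj(p,X):
    c=np.asarray(p["R"])@np.asarray(X,float).T+np.asarray(p["t"]).reshape(3,1) if np.ndim(X)>1 else np.asarray(p["R"])@X+p["t"]
    u=np.asarray(p["intrinsics"])@c; return (u[:2]/u[2]).T
def plane(p,uv,z):
    R=np.asarray(p["R"]);t=np.asarray(p["t"]).ravel();C=-R.T@t
    d=R.T@np.linalg.inv(p["intrinsics"])@np.array([uv[0],uv[1],1.]); return C+d*(z-C[2])/d[2]
def tri(ps,uvs):
    A=[];b=[]
    for p,uv in zip(ps,uvs):
        P=np.asarray(p["intrinsics"])@np.c_[p["R"],np.ravel(p["t"])]
        for k in (0,1): r=uv[k]*P[2]-P[k]; A.append(r[:3]);b.append(-r[3])
    return np.linalg.lstsq(np.array(A),np.array(b),rcond=None)[0]
E
python3 - <<'E'
from h import *
ps={n:snapshot(n) for n in("side","top")}
im=[]
for n,p in ps.items():
    save(p,n+"0.png",s=1.5); print(n,p["shot"],(-np.asarray(p["R"]).T@np.ravel(p["t"])).round())
    for q in "filter_box lip_edge seat cassette rib_top tongue_tip front_edge latch_fin the_tape the_wheel the_pin_box the_push_stick".split():
        print(q,[(np.round(d["location"]).tolist(),round(d["conf"],2),proj(p,np.array(d["location"])).round().tolist()) for d in place_of(p,q)][:4])
print(sense())
E
```

```text
pics
side 1 [494. 769. 444.]
filter_box [([580.0, -278.0, -0.0], 0.88, [208.0, 196.0])]
lip_edge [([641.0, -278.0, 35.0], 0.93, [188.0, 185.0]), ([568.0, 77.0, 48.0], 0.47, [201.0, 239.0])]
seat [([578.0, -280.0, 24.0], 0.66, [208.0, 189.0])]
cassette [([219.0, -288.0, -2.0], 0.82, [320.0, 196.0]), ([574.0, 76.0, 1.0], 0.76, [199.0, 256.0]), ([610.0, 246.0, 2.0], 0.61, [169.0, 308.0])]
rib_top [([213.0, -290.0, 40.0], 0.9, [323.0, 184.0]), ([569.0, 78.0, 52.0], 0.78, [200.0, 237.0])]
tongue_tip [([638.0, 78.0, 2.0], 0.97, [170.0, 256.0]), ([621.0, 198.0, 7.0], 0.71, [168.0, 288.0]), ([174.0, -254.0, 3.0], 0.71, [337.0, 199.0])]
front_edge [([251.0, -320.0, 11.0], 0.95, [309.0, 189.0]), ([500.0, 73.0, 16.0], 0.71, [232.0, 250.0]), ([595.0, 293.0, 8.0], 0.65, [173.0, 323.0])]
latch_fin [([473.0, -281.0, 61.0], 0.52, [242.0, 178.0]), ([642.0, 76.0, 1.0], 0.33, [168.0, 256.0])]
the_tape [([668.0, -92.0, 4.0], 0.63, [169.0, 221.0])]
the_wheel [([377.0, -60.0, 2.0], 0.75, [279.0, 228.0]), ([475.0, -281.0, 60.0], 0.61, [241.0, 178.0])]
the_pin_box [([395.0, 115.0, -2.0], 0.55, [279.0, 267.0
[... 1446 characters left out ...]
8.0, 206.0])]
{'time': 1.3, 'joint_pos': array([ 7.21109951e+01,  7.47032043e+00,  8.52661500e+01,  1.72661756e-03,
        8.72621604e+01, -4.89471899e+00]), 'qd': array([ 0.07333706,  0.03428908,  0.02827047, -0.05787887,  0.0339087 ,
       -0.08122561]), 'joint_efforts': array([-3.26891304e-04, -5.69336486e+01, -5.00841236e+01, -3.00649181e-04,
        1.78885944e-03,  4.55189934e-05]), 'tool_pos': array([134.90137122, 584.65173813, 248.3168804 ]), 'tcp_rot': array([ 1.79998489e+02, -1.60153585e-03,  1.67005632e+02]), 'ft_force': array([0.48746531, 0.63167318, 0.41418901]), 'wrist_torque': array([-0.00806587, -0.01039712, -0.00178812]), 'grip_force': 0.0, 'finger_gap': 85.57577363230625}
```

View pics/side0.png

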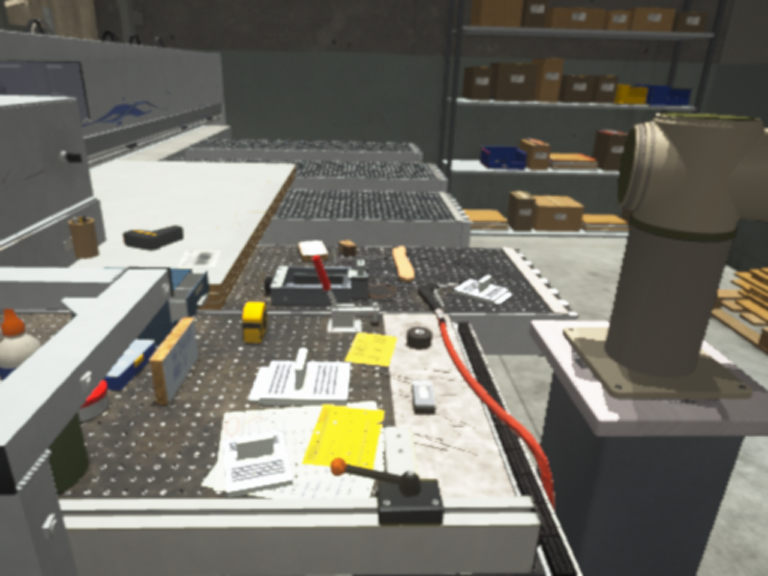

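View pics/top0.png

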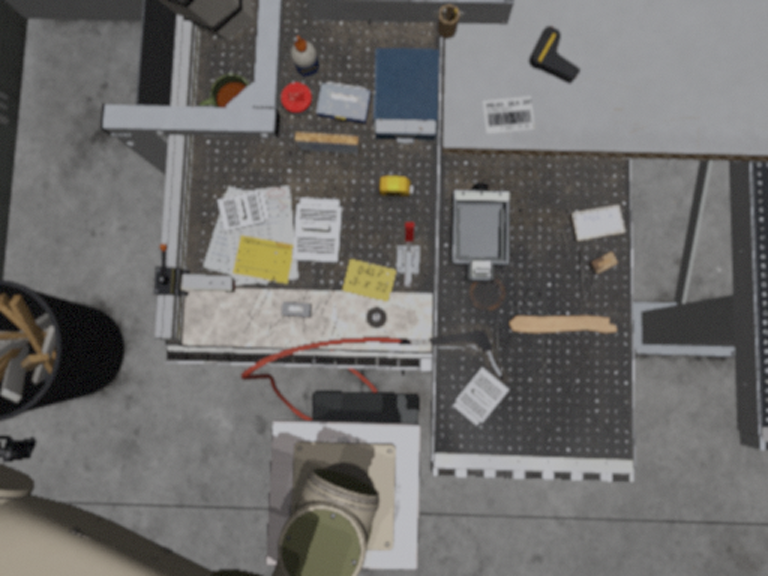

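The side view shows the housing at about (208,190) in original pixels, right of the red-handled clamp at about (215,180). Three cassette-like things are in view:
- **A:** side (199,250), top (213,151).
- **B:** side (169,305), top (162,140).
- **C:** side (322,192), top (321,264).

A is the largest and the only one whose tongue points away from the robot. It also lies left of the clamp, opposite the housing. Next I fit its pose and check it in a crop.

```bash
cat >> h.py <<'E'
from scipy.optimize import minimize
def box(x0,x1,y0,y1,z0,z1): return np.array([[x,y,z] for x in(x0,x1) for y in(y0,y1) for z in(z0,z1)],float)
CAS=[box(-70,54,-50,50,0,14),box(54,70,-44,44,0,6),box(-6,6,-30,30,14,50)]
HOU=[box(-80,78,-60,60,0,40),box(-116,-80,-27,27,0,40),box(78,99,-16,16,4,36)]
def pts(B,q):
    c,s=np.cos(q[2]),np.sin(q[2]); return B@np.array([[c,-s,0],[s,c,0],[0,0,1]]).T+[q[0],q[1],0]
def sil(p,M,q,S=4):
    m=np.zeros((384*S,512*S),np.uint8)
    for B in M:
        uv=proj(p,pts(B,q)); h=cv2.convexHull(((uv+.5)*S-.5).astype(np.float32))
        cv2.fillConvexPoly(m,np.round(h*16).astype(np.int32),1,shift=4)
    return m
def fit(ps,masks,M,q0,S=4):
    ms=[cv2.resize(m.astype(np.float32),None,fx=S,fy=S,interpolation=cv2.INTER_LINEAR)>.5 for m in masks]
    def f(q):
        e=0
        for p,m in zip(ps,ms):
            r=sil(p,M,[q[0],q[1],q[2]/100])>0; e-=(r&m).sum()/(r|m).sum()
        return e
    s=np.array([q0[0],q0[1],q0[2]*100])
    r=minimize(f,s,method="Nelder-Mead",options=dict(initial_simplex=np.array([s,s+[12,0,0],s+[0,12,0],s+[0,0,12]]),xatol=.1,fatol=1e-4,maxiter=150))
    return r.x/[1,1,100],-r.fun
E
cat > look.py <<'E'
from h import *
ps=[snapshot("side"),snapshot("top")]
tiles=[]
for name,M,c in(("cassette",CAS,[573,76,30]),("filter_box",HOU,[580,-280,20])):
    ms=[];P=[]
    for p in ps:
        best=None
        for d in trace(p,name):
            ys,xs=np.nonzero(d["pixels"]); u=proj(p,np.array(c,float))
            print(name,p["shot"],round(d["conf"],2),len(xs),xs.mean().round(),ys.mean().round())
            if np.hypot(xs.mean()-u[0],ys.mean()-u[1])<15 and best is None: best=d["pixels"]
        if best is not None: ms.append(best);P.append(p)
    q,i=fit(P,ms,M,[c[0],c[1],0]); print("FIT both",q.round(3),i,len(P))
    for p,m in zip(P,ms): print(" single",[np.round(z,3) for z in fit([p],[m],M,q)])
    for p in ps:
        u=proj(p,np.array(c,float)).round().astype(int); S=6
        im=np.ascontiguousarray(cv2.resize(p["image"],None,fx=S,fy=S,interpolation=cv2.INTER_CUBIC)[:,:,::-1])
        t0=im.copy()
        for B in M:
            h=cv2.convexHull(((proj(p,pts(B,q))+.5)*S-.5).astype(np.float32)).round().astype(np.int32); cv2.polylines(im,[h],True,(0,255,0),1)
        x,y=(u*S); tiles.append(im[y-149:y+149,x-199:x+199])
cv2.imwrite("pics/fit.png",np.vstack([np.hstack(tiles[:2]),np.hstack(tiles[2:])]))
# counter height: top line through two px, side pixel
s,t=ps
a=np.linalg.inv(t["intrinsics"]); R=np.asarray(t["R"])
C=-R.T@np.ravel(t["t"]); n=np.cross(R.T@a@[300,102.5,1.],R.T@a@[480,104.,1.])
Cs=-np.asarray(s["R"]).T@np.ravel(s["t"])
for uv in((196,111),(170,155),(150,185)):
    d=np.asarray(s["R"]).T@np.linalg.inv(s["intrinsics"])@[uv[0],uv[1],1.]; print("edge",uv,(Cs+d*(n@(C-Cs))/(n@d)).round())
print("clamp top",tri(ps,[(212,171),(273,150)]).round(),tri(ps,[(212,171),(273,158)]).round())
E
python3 look.py
```

```text
cassette 3 0.88 324 321.0 194.0
cassette 3 0.71 1736 171.0 309.0
cassette 3 0.57 1791 202.0 255.0
cassette 4 0.87 782 320.0 264.0
cassette 4 0.86 1214 212.0 153.0
cassette 4 0.62 633 162.0 140.0
FIT both [ 5.68168e+02  7.79160e+01 -3.90000e-02] 1.8851364949663747 2
 single [array([ 5.67846e+02,  7.74960e+01, -3.20000e-02]), np.float64(0.939)]
 single [array([ 5.68042e+02,  7.81610e+01, -3.40000e-02]), np.float64(0.947)]
filter_box 3 0.8 1347 211.0 190.0
filter_box 4 0.68 2152 320.0 154.0
FIT both [ 5.77812e+02 -2.79218e+02  4.00000e-03] 1.7445087313127412 2
 single [array([ 5.77702e+02, -2.86225e+02,  7.00000e-02]), np.float64(0.794)]
 single [array([ 5.77871e+02, -2.79075e+02,  6.00000e-03]), np.float64(0.97)]
edge (196, 111) [  767. -1723.    19.]
edge (170, 155) [ 733. -501.   66.]
edge (150, 185) [ 716. -110.  100.]
clamp top [ 556. -125.  136.] [ 542. -126.  133.]
```

View pics/fit.png

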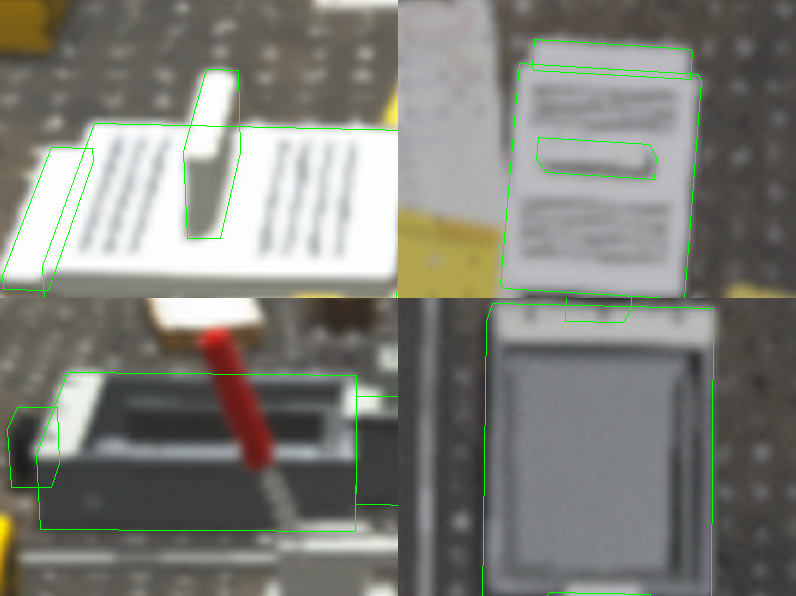

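The green model outlines match candidate A in both views, at 140 x 100 with a 50 mm high rib. Its pose is (568, 78) with yaw -0.039. The housing outline also matches, at (578, -279) with yaw about 0. The clamp's top is about 136 mm high, so I'll carry the cassette above that. First I turn the wrist.

```bash
python3 -m handwheel '[[1,0,0,0,0,0,0.1152],[1,0,0,0,0,0,0.1152],[1,0,0,0,0,0,0.1152],[1,0,0,0,0,0,0.1152],[1,0,0,0,0,0,0.1152],[1,0,0,0,0,0,0.1152],[1,0,0,0,0,0,0.1152],[1,0,0,0,0,0,0.1152],[1,0,0,0,0,0,0.1152],[1,0,0,0,0,0,0.1152],[1,0,0,0,0,0,0.1152],[1,0,0,0,0,0,0.1152]]' 60
cat > go.py <<'E'
# go.py: cassette/tool target -> total shift (cm, tool axes) and remaining rotvec from the measured pose
import sys
from h import *
from scipy.spatial.transform import Rotation as Ro
x,y,z,r,p,w=map(float,sys.argv[1:7]); s=sense()
R0=Ro.from_euler("xyz",s["tcp_rot"],degrees=True); R1=Ro.from_euler("xyz",[r,p,w],degrees=True)
print("t",s["time"].__round__(2),"pos",s["tool_pos"].round(1),"rot",s["tcp_rot"].round(2),"F",s["ft_force"].round(1),"gap",round(s["finger_gap"],1))
print("shift cm",(R0.inv().apply(np.array([x,y,z])-s["tool_pos"])/10).round(2),"turn",(R0.inv()*R1).as_rotvec().round(4))
E
python3 go.py 568 78 120 180 0 87.8
```

```text
time: 2.6
tool_pos: [134.9, 584.7, 248.3]
tcp_rot: [180.0, -0.0, 87.5]
ft_force: [-0.3, -0.7, 0.9]
finger_gap: 85.5
grip_force: 0.0
t 2.6 pos [134.9 584.7 248.3] rot [180.    -0.    87.47] F [-0.3 -0.7  0.9] gap 85.5
shift cm [-48.71  45.5   12.83] turn [ 0.     -0.     -0.0057]
```

```bash
python3 -m handwheel '[[1,-2.7,2.53,0.2,0,0,0],[1,-2.7,2.53,0.2,0,0,0],[1,-2.7,2.53,0.2,0,0,0],[1,-2.7,2.53,0.2,0,0,0],[1,-2.7,2.53,0.2,0,0,0],[1,-2.7,2.53,0.2,0,0,0],[1,-2.7,2.53,0.2,0,0,0],[1,-2.7,2.53,0.2,0,0,0],[1,-2.7,2.53,0.2,0,0,0],[1,-2.7,2.53,0.2,0,0,0],[1,-2.7,2.53,0.2,0,0,0],[1,-2.7,2.53,0.2,0,0,0]]' >/dev/null
python3 -m handwheel '[[1,-2.7,2.53,1.3,0,0,0],[1,-2.7,2.53,1.3,0,0,0],[1,-2.7,2.53,1.3,0,0,0],[1,-2.7,2.53,1.3,0,0,0],[1,-2.7,2.53,1.3,0,0,0],[1,-2.7,2.53,1.3,0,0,0],[1,0,0,0,0,0,0],[1,0,0,0,0,0,0]]'
python3 go.py 568 78 36 180 0 87.8
```

```text
time: 4.27
tool_pos: [571.3, 79.7, 144.7]
tcp_rot: [-179.8, 0.0, 87.6]
ft_force: [0.4, 0.8, 0.2]
finger_gap: 85.4
grip_force: 0.0
t 4.27 pos [571.3  79.7 144.7] rot [-1.7984e+02  2.0000e-02  8.7620e+01] F [0.4 0.8 0.2] gap 85.4
shift cm [-0.18 -0.29 10.87] turn [-0.0028  0.0003 -0.0032]
```

```bash
python3 -m handwheel '[[1,-0.1,-0.15,2,0,0,-0.003],[1,-0.1,-0.15,2.5,0,0,0],[1,0,0,2.5,0,0,0],[1,0,0,2.0,0,0,0],[1,0,0,1.2,0,0,0],[1,0,0,0.6,0,0,0],[1,0,0,0,0,0,0],[1,0,0,0,0,0,0]]'
python3 go.py 568 78 36 180 0 87.8
```

```text
time: 4.93
tool_pos: [568.8, 80.1, 39.5]
tcp_rot: [179.9, -0.0, 88.0]
ft_force: [0.5, 0.3, 0.8]
finger_gap: 85.3
grip_force: 0.0
t 4.93 pos [568.8  80.1  39.5] rot [ 1.7993e+02 -1.0000e-02  8.8010e+01] F [0.5 0.3 0.8] gap 85.3
shift cm [-0.22 -0.08  0.35] turn [ 0.0013 -0.0002  0.0036]
```

```bash
python3 -m handwheel '[[1,-0.2,-0.08,0.2,0,0,0],[1,0,0,0,0,0,0],[-1,0,0,0,0,0,0],[-1,0,0,0,0,0,0],[-1,0,0,0,0,0,0],[-1,0,0,0,0,0,0],[-1,0,0,0,0,0,0],[-1,0,0,0,0,0,0],[-1,0,0,0,0,0,0],[-1,0,0,0,0,0,0],[-1,0,0,0,0,0,0],[-1,0,0,0,0,0,0]]' 70
python3 go.py 568 78 250 180 0 87.8
```

```text
time: 5.93
tool_pos: [567.8, 77.7, 36.6]
tcp_rot: [180.0, -0.0, 88.0]
ft_force: [2.1, -0.3, 4.2]
finger_gap: 11.1
grip_force: 69.0
t 5.93 pos [567.8  77.7  36.6] rot [179.95  -0.    87.97] F [ 2.1 -0.3  4.2] gap 11.1
shift cm [  0.03   0.04 -21.34] turn [ 0.0008 -0.0001  0.003 ]
```

```bash
python3 -m handwheel '[[-1,0,0,-1,0,0,0],[-1,0,0,-2.5,0,0,0],[-1,0,0,-3,0,0,0],[-1,0,0,-3,0,0,0],[-1,0,0,-3,0,0,0],[-1,0,0,-3,0,0,0],[-1,0,0,-2,0,0,0],[-1,0,0,-1,0,0,0],[-1,0,0,0,0,0,0],[-1,0,0,0,0,0,0]]'
python3 - <<'E'
from h import *
p=snapshot("side");q=snapshot("top")
a=cv2.resize(p["image"][130:300,130:330],(800,680))[:600,:,::-1]
cv2.imwrite("pics/lift.png",a)
for s in(p,q):
  for n in("tongue_tip","front_edge","rib_top"): print(n,[(np.round(d["location"]).tolist(),round(d["conf"],2)) for d in place_of(s,n)][:3])
E
python3 go.py 570 -279.4 180 180 0 90.3
```

```text
time: 6.77
tool_pos: [567.0, 77.7, 220.5]
tcp_rot: [-180.0, 0.0, 88.0]
ft_force: [-0.4, 0.3, -4.0]
finger_gap: 11.1
grip_force: 68.7
tongue_tip [([620.0, 198.0, 3.0], 0.87), ([638.0, 74.0, 187.0], 0.75), ([172.0, -255.0, 1.0], 0.7)]
front_edge [([498.0, 76.0, 200.0], 0.97), ([252.0, -320.0, 15.0], 0.81), ([592.0, 297.0, 5.0], 0.71)]
rib_top [([565.0, 76.0, 234.0], 0.96), ([216.0, -289.0, 39.0], 0.88), ([606.0, 248.0, 41.0], 0.76)]
tongue_tip [([177.0, -256.0, 2.0], 0.66), ([635.0, 78.0, 188.0], 0.64), ([625.0, 192.0, 6.0], 0.55)]
front_edge [([256.0, -319.0, 13.0], 0.94), ([496.0, 83.0, 197.0], 0.65)]
rib_top [([211.0, -286.0, 35.0], 0.93), ([613.0, 243.0, 40.0], 0.83), ([567.0, 74.0, 232.0], 0.73)]
t 7.17 pos [567.   77.6 220.4] rot [-1.7991e+02  1.0000e-02  8.7970e+01] F [ 0.   0.3 -3.2] gap 11.2
shift cm [-35.67   1.57   4.04] turn [-0.0015  0.0001 -0.0406]
```

View pics/lift.png

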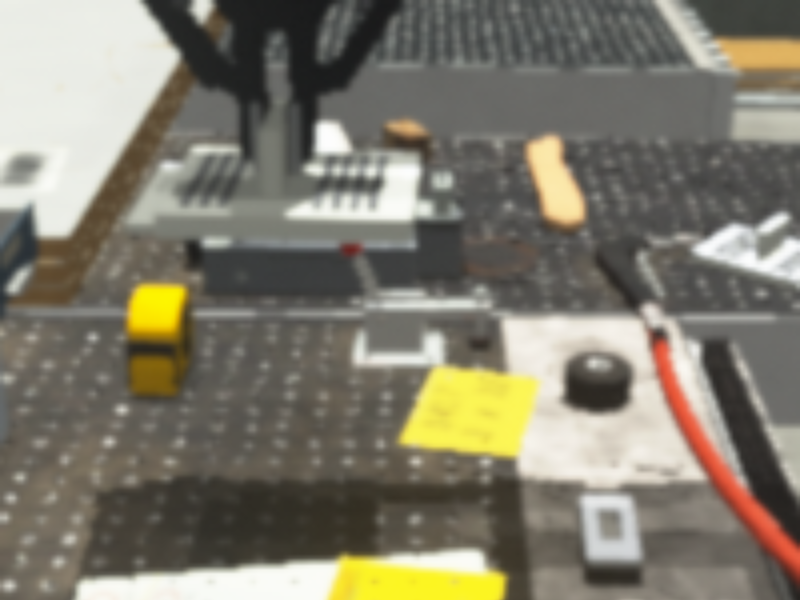

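The cassette hangs level in the grip, with its underside at about 184 mm, above the clamp's red tip near (350,250) in this crop. Now I carry it across.

```bash
python3 -m handwheel '[[-1,-1.5,0.07,0,0,0,-0.0034],[-1,-3.2,0.14,0,0,0,-0.0034],[-1,-3.4,0.14,0,0,0,-0.0034],[-1,-3.4,0.14,0,0,0,-0.0034],[-1,-3.4,0.14,0,0,0,-0.0034],[-1,-3.4,0.14,0,0,0,-0.0034],[-1,-3.4,0.14,0,0,0,-0.0034],[-1,-3.4,0.14,0,0,0,-0.0034],[-1,-3.4,0.14,0,0,0,-0.0034],[-1,-3.2,0.14,0,0,0,-0.0034],[-1,-2.5,0.1,0,0,0,-0.0034],[-1,-1.4,0.1,0,0,0,-0.0034]]'>/dev/null
python3 -m handwheel '[[-1,0,0,0,0.04,0,0],[-1,0,0,0,0.06,0,0],[-1,0,0,0,0.06,0,0],[-1,0,0,0,0.04,0,0],[-1,0,0,0,0.027,0,0],[-1,0,0,0,0,0,0],[-1,0,0,0,0,0,0],[-1,0,0,0,0,0,0]]'
cat > tgt.py <<'E'
# tgt.py th tipx tipz : tool target from housing-frame tongue tip
import sys
from h import *
from scipy.spatial.transform import Rotation as Ro
H=np.array([578.3,-279.4]); yaw=0.3; G=36.6
th,tx,tz=map(float,sys.argv[1:4]); s=sense()
Rc=Ro.from_euler("xyz",[0,th,yaw],degrees=True); tip=Ro.from_euler("z",yaw,degrees=True).apply([tx,0,tz])+[*H,0]
tcp=tip-Rc.apply([70,0,3-G])
R1=Rc*Ro.from_matrix(np.array([[0,1,0],[1,0,0],[0,0,-1.]]))
R0=Ro.from_euler("xyz",s["tcp_rot"],degrees=True)
M=R0*Ro.from_matrix(np.array([[0,1,0],[1,0,0],[0,0,-1.]]))
now=Ro.from_euler("z",-yaw,degrees=True).apply(s["tool_pos"]+M.apply([70,0,3-G])-[*H,0])
print("t",round(s["time"],2),"F",s["ft_force"].round(1),"gap",round(s["finger_gap"],1),"tip now(hous)",now.round(1),"cas rpy",M.as_euler("xyz",degrees=True).round(2))
print("target tcp",tcp.round(1),"shift cm",(R0.inv().apply(tcp-s["tool_pos"])/10).round(2),"turn",(R0.inv()*R1).as_rotvec().round(4))
E
python3 tgt.py 13 53 60
```

```text
time: 8.83
tool_pos: [576.7, -278.3, 221.1]
tcp_rot: [-167.0, -0.0, 90.3]
ft_force: [0.3, 0.1, -3.5]
finger_gap: 10.9
grip_force: 68.7
t 8.83 F [ 0.3  0.1 -3.5] gap 10.9 tip now(hous) [ 59.1   1.2 172.7] cas rpy [1.000e-02 1.296e+01 3.300e-01]
target tcp [ 570.7 -279.4  108.5] shift cm [-0.12  1.94 11.11] turn [ 0.0008 -0.      0.0005]
```

```bash
python3 -m handwheel '[[-1,-0.06,0.2,1,0,0,0],[-1,-0.06,0.3,2,0,0,0],[-1,0,0.4,2.5,0,0,0],[-1,0,0.4,2.5,0,0,0],[-1,0,0.34,1.8,0,0,0],[-1,0,0.3,1.3,0,0,0],[-1,0,0,0,0,0,0],[-1,0,0,0,0,0,0],[-1,0,0,0,0,0,0]]'>/dev/null
python3 tgt.py 13 53 29.5
python3 - <<'E'
from h import *
from scipy.spatial.transform import Rotation as Ro
s=sense(); R0=Ro.from_euler("xyz",s["tcp_rot"],degrees=True)
M=R0*Ro.from_matrix(np.array([[0,1,0],[1,0,0],[0,0,-1.]])); O=s["tool_pos"]+M.apply([0,0,-36.6])
t=[];S=6
for n in("side","top"):
    p=snapshot(n); im=np.ascontiguousarray(cv2.resize(p["image"],None,fx=S,fy=S,interpolation=cv2.INTER_CUBIC)[:,:,::-1])
    for B,c in [(M.apply(b)+O,(0,255,0)) for b in CAS[:2]]+[(pts(b,[578.3,-279.4,.005]),(0,0,255)) for b in [HOU[0],box(-74,58,-54,54,40,40),HOU[1]]]:
        cv2.polylines(im,[cv2.convexHull(((proj(p,B)+.5)*S-.5).astype(np.float32)).round().astype(np.int32)],True,c,1)
    x,y=(proj(p,O+[0,0,-10])*S).astype(int); t.append(im[y-290:y+290,x-199:x+199])
    for q in("lip_edge","latch_fin","tongue_tip","front_edge","seat"): print(n,q,[(np.round(d["location"]).tolist(),round(d["conf"],2)) for d in place_of(p,q)][:3])
cv2.imwrite("pics/pre.png",np.hstack(t))
E
```

```text
t 9.58 F [ 0.6 -0.6 -2.5] gap 11.0 tip now(hous) [53.7 -0.9 62. ] cas rpy [-0.07 12.88  0.29]
target tcp [ 570.7 -279.4   78. ] shift cm [0.08 0.66 3.17] turn [ 0.002   0.0011 -0.0002]
side lip_edge [([639.0, -280.0, 36.0], 0.76)]
side latch_fin [([477.0, -282.0, 62.0], 0.44)]
side tongue_tip [([175.0, -256.0, 2.0], 0.98), ([636.0, -276.0, 63.0], 0.8), ([622.0, 193.0, 5.0], 0.77)]
side front_edge [([496.0, -284.0, 104.0], 0.74), ([596.0, 294.0, 6.0], 0.69), ([252.0, -321.0, 14.0], 0.59)]
side seat [([578.0, -278.0, 24.0], 0.84)]
top lip_edge [([634.0, -281.0, 36.0], 0.5)]
top latch_fin []
top tongue_tip [([624.0, 194.0, 3.0], 0.87), ([172.0, -256.0, 1.0], 0.84), ([628.0, -279.0, 64.0], 0.66)]
top front_edge [([596.0, 294.0, 8.0], 0.97), ([257.0, -316.0, 15.0], 0.73), ([495.0, -279.0, 105.0], 0.53)]
top seat []
```

View pics/pre.png

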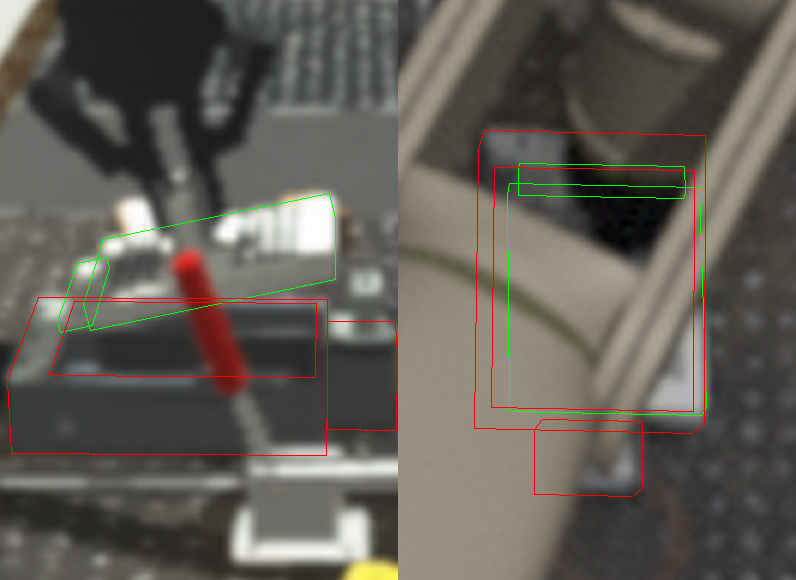

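The side view puts the green cassette outline and the red housing outline on their images, so the cassette is tipped above the cavity as planned. I lower the tongue into the cavity.

```bash
python3 -m handwheel '[[-1,0.08,0.16,0.8,0.002,0.001,0],[-1,0,0.2,0.8,0,0,0],[-1,0,0.15,0.8,0,0,0],[-1,0,0.15,0.75,0,0,0],[-1,0,0,0,0,0,0],[-1,0,0,0,0,0,0],[-1,0,0,0,0,0,0]]'
python3 tgt.py 13 64 28.5
```

```text
time: 10.77
tool_pos: [569.6, -278.8, 76.0]
tcp_rot: [-166.8, -0.1, 90.3]
ft_force: [0.4, -0.3, -1.6]
finger_gap: 11.0
grip_force: 68.9
t 10.77 F [ 0.4 -0.3 -1.6] gap 11.0 tip now(hous) [51.8  0.7 27.4] cas rpy [ 0.07 13.16  0.32]
target tcp [ 581.7 -279.4   77. ] shift cm [-0.06  1.15 -0.37] turn [-0.0027 -0.0012  0.0003]
```

```bash
python3 -m handwheel '[[-1,0,0,-0.1,0,0,0],[-1,0,0.3,-0.07,0,0,0],[-1,0,0.3,-0.07,0,0,0],[-1,0,0.3,-0.07,0,0,0],[-1,0,0.25,-0.06,0,0,0],[-1,0,0,0,0,0,0],[-1,0,0,0,0,0,0]]'
python3 tgt.py 13 67.5 26; python3 tgt.py 13 67.5 26
```

```text
time: 11.35
tool_pos: [582.0, -278.8, 77.5]
tcp_rot: [-166.9, -0.1, 90.3]
ft_force: [-0.3, -1.3, -3.5]
finger_gap: 10.8
grip_force: 68.8
t 11.35 F [-0.3 -1.3 -3.5] gap 10.8 tip now(hous) [64.3  0.6 28.9] cas rpy [ 0.06 13.12  0.32]
target tcp [ 585.2 -279.4   74.5] shift cm [-0.05  0.37  0.22] turn [-0.0021 -0.0009  0.0004]
t 11.35 F [-0.3 -1.3 -3.5] gap 10.8 tip now(hous) [64.3  0.6 28.9] cas rpy [ 0.06 13.12  0.32]
target tcp [ 585.2 -279.4   74.5] shift cm [-0.05  0.37  0.22] turn [-0.0021 -0.0009  0.0004]
```

```bash
python3 -m handwheel '[[-1,-0.04,0.12,0.08,0,0,0],[-1,0,0.12,0.08,0,0,0],[-1,0,0.12,0.07,0,0,0],[-1,0,0,0,0,0,0],[-1,0,0,0,0,0,0],[-1,0,0,0,0,0,0]]'
python3 tgt.py 8 68 27.5
```

```text
time: 11.85
tool_pos: [584.7, -279.3, 74.5]
tcp_rot: [-166.9, -0.1, 90.3]
ft_force: [0.4, -0.5, -2.9]
finger_gap: 10.9
grip_force: 68.8
t 11.85 F [ 0.4 -0.5 -2.9] gap 10.9 tip now(hous) [67.   0.1 25.9] cas rpy [ 0.06 13.13  0.31]
target tcp [ 581.7 -279.4   70.5] shift cm [-0.01 -0.21  0.46] turn [-0.0895 -0.001   0.0001]
```

```bash
python3 -m handwheel '[[-1,0,-0.05,0.11,-0.022,0,0],[-1,0,-0.05,0.11,-0.022,0,0],[-1,0,-0.05,0.12,-0.022,0,0],[-1,0,-0.06,0.12,-0.023,0,0],[-1,0,0,0,0,0,0],[-1,0,0,0,0,0,0]]'
python3 tgt.py 4 68.5 28.8
```

```text
time: 12.35
tool_pos: [581.5, -279.4, 70.7]
tcp_rot: [-171.9, -0.1, 90.3]
ft_force: [-0.3, -0.5, -2.3]
finger_gap: 11.0
grip_force: 68.8
t 12.35 F [-0.3 -0.5 -2.3] gap 11.0 tip now(hous) [67.8  0.  27.6] cas rpy [0.05 8.06 0.28]
target tcp [ 579.3 -279.4   67.2] shift cm [-0.   -0.17  0.38] turn [-0.0708 -0.0009 -0.0004]
```

```bash
python3 -m handwheel '[[-1,0,-0.05,0.1,-0.018,0,0],[-1,0,-0.04,0.1,-0.018,0,0],[-1,0,-0.04,0.09,-0.018,0,0],[-1,0,-0.04,0.09,-0.017,0,0],[-1,0,0,0,0,0,0],[-1,0,0,0,0,0,0]]'
python3 tgt.py 0 69 29.3
```

```text
time: 12.85
tool_pos: [579.3, -279.3, 66.8]
tcp_rot: [-176.0, -0.1, 90.3]
ft_force: [-0.0, 0.8, -2.7]
finger_gap: 11.1
grip_force: 68.7
t 12.85 F [-0.   0.8 -2.7] gap 11.1 tip now(hous) [68.5  0.1 28.5] cas rpy [0.06 3.96 0.28]
target tcp [ 577.3 -279.4   62.9] shift cm [-0.01 -0.17  0.41] turn [-0.0692 -0.0011 -0.0004]
```

```bash
python3 -m handwheel '[[-1,0,-0.05,0.1,-0.018,0,0],[-1,0,-0.04,0.1,-0.018,0,0],[-1,0,-0.04,0.1,-0.017,0,0],[-1,0,-0.04,0.1,-0.016,0,0],[-1,0,0,0,0,0,0],[-1,0,0,0,0,0,0],[-1,0,0,0,0,0,0]]'
python3 tgt.py 0 69 29.0
```

```text
time: 13.43
tool_pos: [577.7, -279.3, 63.0]
tcp_rot: [-180.0, -0.1, 90.3]
ft_force: [-0.7, -0.4, -3.6]
finger_gap: 10.4
grip_force: 68.8
t 13.43 F [-0.7 -0.4 -3.6] gap 10.4 tip now(hous) [69.4  0.1 29.4] cas rpy [0.05 0.01 0.29]
target tcp [ 577.3 -279.4   62.6] shift cm [-0.01 -0.04  0.04] turn [-0.0002 -0.0009 -0.0002]
```

```bash
python3 -m handwheel '[[-1,0,0,0.05,0,0,0],[-1,0,0,0.03,0,0,0],[-1,0,0,0,0,0,0],[-1,0,0,0,0,0,0]]'|grep -E "pos|ft"
python3 -m handwheel '[[-1,0,0,0.05,0,0,0],[-1,0,0,0.03,0,0,0],[-1,0,0,0,0,0,0],[-1,0,0,0,0,0,0]]'|grep -E "pos|ft"
```

```text
tool_pos: [577.9, -279.2, 62.6]
ft_force: [-4.6, 2.9, 5.4]
tool_pos: [578.0, -279.3, 62.6]
ft_force: [-7.4, 4.8, 10.5]
```

```bash
python3 -m handwheel '[[-0.2,0,0,0,0,0,0],[-0.2,0,0,0,0,0,0],[-0.2,0,0,0,0,0,0],[-0.2,0,0,0,0,0,0],[-0.2,0,0,-1.0,0,0,0],[-0.2,0,0,-2.5,0,0,0],[-0.2,0,0,-3,0,0,0],[-0.2,0,0,-3,0,0,0],[-0.2,0,0,-2.5,0,0,0],[-0.2,0,0,-2,0,0,0],[-0.2,0,0,0,0,0,0],[-0.2,0,0,0,0,0,0]]'
python3 -m handwheel '[[-0.2,0,-2,0,0,0,0],[-0.2,0,-3.5,0,0,0,0],[-0.2,0,-3.5,0,0,0,0],[-0.2,0,-2,0,0,0,0],[-0.2,0,0,0,0,0,0]]'
cat > seat.py <<'E'
import sys
from h import *
t=[];S=6
for n in("side","top"):
    p=snapshot(n); im=np.ascontiguousarray(cv2.resize(p["image"],None,fx=S,fy=S,interpolation=cv2.INTER_CUBIC)[:,:,::-1])
    for b,c in [(b+[float(sys.argv[2]),0,26],(0,255,0)) for b in CAS[::2]]+[(b,(0,0,255)) for b in [HOU[0],HOU[1]]]:
        B=pts(b,[578.3,-279.4,.005])
        cv2.polylines(im,[cv2.convexHull(((proj(p,B)+.5)*S-.5).astype(np.float32)).round().astype(np.int32)],True,c,1)
    x,y=(proj(p,np.array([560,-279,40.]))*S).astype(int); t.append(im[y-220:y+220,x-199:x+199])
    for q in("rib_top","tongue_tip","front_edge","latch_fin"): print(n,q,[(np.round(d["location"]).tolist(),round(d["conf"],2)) for d in place_of(p,q) if abs(d["location"][1]+280)<40 and d["location"][0]>400])
cv2.imwrite("pics/"+sys.argv[1],np.hstack(t))
E
python3 seat.py seated.png 0
```

```text
time: 15.1
tool_pos: [579.0, -280.1, 204.0]
tcp_rot: [179.8, 0.1, 90.3]
ft_force: [0.4, 0.3, -0.3]
finger_gap: 34.6
grip_force: 0.0
time: 15.52
tool_pos: [463.9, -279.5, 199.3]
tcp_rot: [-179.8, -0.2, 90.2]
ft_force: [-0.9, 0.6, -0.0]
finger_gap: 34.4
grip_force: 0.0
side rib_top [([578.0, -282.0, 75.0], 0.8)]
side tongue_tip [([648.0, -279.0, 30.0], 0.89)]
side front_edge [([510.0, -286.0, 43.0], 0.96)]
side latch_fin [([477.0, -282.0, 60.0], 0.52)]
top rib_top [([576.0, -278.0, 77.0], 0.9)]
top tongue_tip [([645.0, -274.0, 31.0], 0.69)]
top front_edge [([507.0, -280.0, 39.0], 0.69)]
top latch_fin [([477.0, -281.0, 59.0], 0.6)]
```

View pics/seated.png

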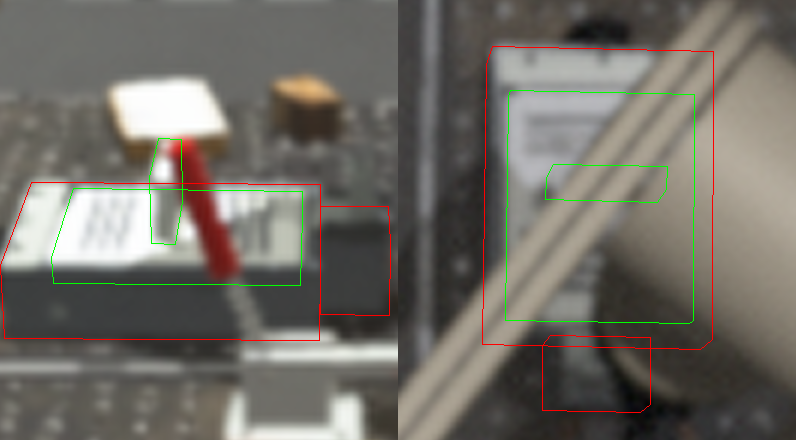

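The cassette lies flush in the housing. Its rib, near side (165,195), matches the seated outline, and the fin is at about x 477. Now the latch.

```bash
python3 -m handwheel '[[-0.2,0,0,0,0,0,0],[-0.2,0,0,0,0,0,0]]' >/dev/null; python3 go.py 477 -279.9 67 180 0 90.3
```

```text
t 16.18 pos [ 468.  -279.9  201.3] rot [-1.800e+02 -6.000e-02  9.031e+01] F [-0.3 -0.1  0.7] gap 34.1
shift cm [-0.02  0.9  13.43] turn [-0.0001 -0.0011  0.0002]
```

```bash
python3 -m handwheel '[[-0.2,0,0.5,1,0,0,0],[-0.2,0,0.4,2.5,0,0,0],[-0.2,0,0,3,0,0,0],[-0.2,0,0,3,0,0,0],[-0.2,0,0,2,0,0,0],[-0.2,0,0,1.2,0,0,0],[-0.2,0,0,0.5,0,0,0],[-0.2,0,0,0.2,0,0,0],[-0.2,0,0,0,0,0,0],[-0.2,0,0,0,0,0,0]]'
python3 go.py 477 -279.9 67 180 0 90.3
```

```text
time: 17.02
tool_pos: [477.9, -280.5, 68.9]
tcp_rot: [179.9, 0.0, 90.3]
ft_force: [-0.3, 1.2, -0.2]
finger_gap: 34.1
grip_force: 0.0
t 17.02 pos [ 477.9 -280.5   68.9] rot [1.7988e+02 3.0000e-02 9.0300e+01] F [-0.3  1.2 -0.2] gap 34.1
shift cm [ 0.06 -0.09  0.19] turn [ 0.0021  0.0005 -0.0001]
```

```bash
python3 -m handwheel '[[-1,0,0,0,0,0,0],[-1,0,0,0,0,0,0],[-1,0,0,0,0,0,0],[-1,0,0,0,0,0,0],[-1,0,0,0,0,0,0],[-1,0,0,0,0,0,0],[-1,0,0,0,0,0,0]]' 25
```

```text
time: 17.6
tool_pos: [477.8, -280.5, 68.9]
tcp_rot: [179.9, 0.0, 90.3]
ft_force: [-0.2, 0.2, 6.7]
finger_gap: 11.6
grip_force: 29.3
```

```bash
python3 -m handwheel '[[-1,0,0.2,0,0,0,0],[-1,0,0.3,0,0,0,0],[-1,0,0.4,0,0,0,0],[-1,0,0.4,0,0,0,0],[-1,0,0.3,0,0,0,0],[-1,0,0.15,0,0,0,0],[-1,0,0,0,0,0,0],[-1,0,0,0,0,0,0]]'|grep -E "pos|ft|gap"
python3 -m handwheel '[[-1,0,0.1,0,0,0,0],[-1,0,0.1,0,0,0,0],[-1,0,0,0,0,0,0],[-1,0,0,0,0,0,0]]'|grep -E "pos|ft|gap"
```

```text
tool_pos: [495.5, -280.5, 68.9]
ft_force: [1.7, -1.1, 5.8]
finger_gap: 11.1
tool_pos: [497.3, -280.5, 68.9]
ft_force: [-0.6, 0.0, 5.9]
finger_gap: 11.7
```

```bash
python3 -m handwheel '[[-1,0,0.08,0,0,0,0],[-1,0,0.07,0,0,0,0],[-1,0,0,0,0,0,0],[-1,0,0,0,0,0,0]]'|grep -E "pos|ft|gap"
```

```text
tool_pos: [498.7, -280.5, 68.9]
ft_force: [-1.2, -1.2, 5.6]
finger_gap: 11.4
```

```bash
python3 -m handwheel '[[-1,0,0.07,0,0,0,0],[-1,0,0.05,0,0,0,0],[-1,0,0,0,0,0,0],[-1,0,0,0,0,0,0]]'|grep -E "pos|ft|gap"
```

```text
tool_pos: [499.2, -280.5, 68.9]
ft_force: [-3.8, 0.0, 9.9]
finger_gap: 11.4
```

The force is rising, so the latch is at its stop after about 21.5 mm of travel. I release it, retreat and check.

```bash
python3 -m handwheel '[[-0.2,0,0,0,0,0,0],[-0.2,0,0,0,0,0,0],[-0.2,0,0,0,0,0,0],[-0.2,0,0,0,0,0,0],[-0.2,0,0,-1.0,0,0,0],[-0.2,0,0,-2.5,0,0,0],[-0.2,0,0,-3,0,0,0],[-0.2,0,0,-3,0,0,0],[-0.2,0,0,-3,0,0,0],[-0.2,0,0,-2,0,0,0],[-0.2,0,0,0,0,0,0]]'
python3 -m handwheel '[[-0.2,2,-2,0,0,0,0],[-0.2,3,-2,0,0,0,0],[-0.2,3,-2,0,0,0,0],[-0.2,3,-2,0,0,0,0],[-0.2,2.5,-1,0,0,0,0],[-0.2,2.5,0,0,0,0,0],[-0.2,1,0,0,0,0,0],[-0.2,0,0,0,0,0,0],[-0.2,0,0,0,0,0,0],[-0.2,0,0,0,0,0,0]]'
python3 seat.py end.png 0
```

```text
time: 20.18
tool_pos: [501.5, -281.4, 219.5]
tcp_rot: [179.5, 0.3, 90.3]
ft_force: [0.6, -0.0, 0.4]
finger_gap: 34.2
grip_force: 0.0
time: 21.02
tool_pos: [408.5, -111.1, 212.6]
tcp_rot: [180.0, -0.0, 90.3]
ft_force: [0.0, 0.7, 0.4]
finger_gap: 34.2
grip_force: 0.0
side rib_top [([577.0, -279.0, 78.0], 0.64)]
side tongue_tip [([649.0, -278.0, 30.0], 0.84), ([582.0, -277.0, -2.0], 0.72)]
side front_edge [([509.0, -283.0, 42.0], 0.57)]
side latch_fin [([497.0, -283.0, 60.0], 0.44)]
top rib_top [([576.0, -280.0, 77.0], 0.62)]
top tongue_tip [([647.0, -278.0, 29.0], 0.92), ([504.0, -280.0, 41.0], 0.47)]
top front_edge [([499.0, -280.0, 59.0], 0.66)]
top latch_fin [([498.0, -283.0, 57.0], 0.62)]
```

View pics/end.png

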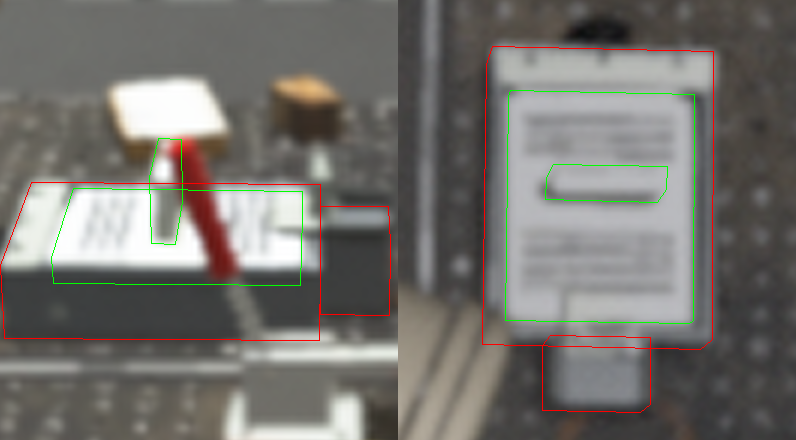

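The cassette is flush and level. The latch plate overlaps its free edge, near top-panel (600,310), with the fin at about x 497.5, and the arm is clear.

```bash
python3 -c "from bench import hand_in; print(hand_in())"
```

```text
the job is handed in; nothing more can be done
None
```

The cassette is hooked under the lip and lies flush in the housing, the latch is pushed to its stop and released with the arm clear, and the job was handed in at about 21 s; no verdict was returned.

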